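# Clear the offcuts into the bench drawer

### The job

Pull the drawer of the small bench chest all the way out, slide the two silver offcuts (the short flat bar and the round slug) off the front edge of the chest's worktop so that they drop into it, without lifting them, then push the drawer fully shut. Leave the cube-shaped doming block and the file on the worktop and the other tools around the chest where they are.

Things in the scene. Friction and masses are not known exactly. Their poses are not given: they have to be found in the camera images.
- chest: low wooden chest standing on the bench, 220 deep (x) x 320 wide (y) x 100 high mm; its flat top is a worktop. Origin: centre of its underside. Its x axis points from its front into the chest (away from the robot), z up. The front of the drawer, when shut, is 110 mm in front of the origin (x = -110 mm).
- front_edge (a point): middle of the front edge of the chest's worktop, on the top surface (100 mm above the bench). Axes as the chest's; the edge runs along y, 320 mm long. The worktop reaches 205 mm back from it. The shut drawer's front panel stands 15 mm proud of this edge.
- chest_drawer0_handle (a point): centre of the drawer's bar handle: steel bar 120 mm long along the chest's y, about 10 mm thick, 35 mm in front of the drawer's front panel, 38 mm below the worktop; moves with the drawer. Axes as the chest's. The front panel is 314 wide x 73 mm high (its top 12 mm below the worktop) and bare on either side of the handle.
- chest_drawer0 (a joint): how far the drawer is pulled out, m: 0 fully shut, 0.105 at its stop, fully out. It slides along the chest's -x, with about 1 N of friction.
- drawer_floor (a point): centre of the drawer's inner floor; moves with the drawer. Axes as the chest's. Inside it is 175 (x) x 278 (y) mm, 56 mm deep; with the drawer fully out, the front 99 mm of it lie open in front of the worktop's edge.
- bar: short offcut of silver bar, 46 x 22 x 14 mm, lying flat on the worktop; origin: centre of its underside, x along its length. To go into the drawer.
- slug: round slug of silver, 38 mm diameter, 14 mm high, lying flat on the worktop; origin: centre of its underside. To go into the drawer.
- block: steel doming block, a 42 mm cube with round dimples, on the worktop in line with the offcuts; origin: centre of its underside. Stays.
- file: hand file with wooden handle, 205 mm long, 18 mm thick, lying along the chest's y near the back of the worktop; origin: its underside, 95 mm from the blade's end. Stays.
- tape: roll of tape, 90 mm diameter, 25 mm high, lying on the bench to the left (+y) of the chest; origin: centre of its underside. Stays.
- mallet: hammer, 240 mm long, lying on the bench to the right (-y) of the chest; origin: its underside. Stays.
- bowl: terracotta bowl, 110 mm diameter, 50 mm high, on the bench to the left; origin: centre of its underside. Stays.
- jar: small jar with steel cap, 60 mm diameter, 70 mm high, on the bench to the right; origin: centre of its underside. Stays.
Not all that is in view belongs to the job. What is shaped like the bar but blue is not meant. Leave any brown look-alike of the slug alone.

How it is judged:
By the outcome, as a careful person would: the job done as asked, in the order asked, and still so for the second after the job is handed in, with the robot touching nothing.
It also fails if it takes over 58 s, if anything falls off the work surface, if the arm or the gripper's body presses on something with over 40 N, if the wrist force passes 120 N, or if a joint passes its speed limit or range.

### The arm

A 6-joint arm with a two-finger parallel gripper is mounted at the origin on the work surface. World frame = base frame: x ahead of the robot, y to its left, z up, the work surface at z = 0. Lengths are in mm, angles in rad, forces in N, time in s.
With the tool pointing down it reaches from about 325 to 875 mm from the base axis. Payload 4.4 kg.
Tool frame: the origin (TCP) lies on the mounting face of the last link; the fingertips stand 173 mm ahead of it and the grasp point (between the pads) lies 155 mm ahead of it; z points along the fingers, y is the line along which they close (so a half turn about z gives the same grasp; the last joint's range is limited). The gripper opens to 85 mm and grips with 20 to 120 N. Pads are 22 mm wide; open, the fingers measure 114 mm over their backs; the gripper's body (76 mm by 85 mm) begins 54 mm behind the grasp point. The pads swing forward as they close: fully open they stand 13 mm farther back than shut.
Start: joints at [-1.363, 0.207, 1.542, -0, 1.393, -0.15], TCP at [201.9, -538.391, 404.682] pointing down, gripper open.
Joint ranges: [-2.73, 2.73], [-0.86, 2.22], [0.23, 2.46], [-1.11, 4.25], [0.08, 2.63], [-2.82, 2.82]. Speed limits (rad/s): [2.79, 2.79, 3.14, 3.14, 3.14, 3.14].

### API

Orientations are given as a rotation vector (axis times angle).
In Python, from plant import robot gives the robot as it stands.
- The arm moves only by the shell command python3 -m crank 'ROWS' [FORCE]. ROWS is JSON, a list of rows, each a list of 5 numbers: the shift along the tool's x, y, z in cm, then the turn about the tool's z in degrees, then the opening, from 0 (shut) to 1 (fully open). In form: [[tx, ty, tz, yaw, claw], ...]. A call has 1 to 8 rows; each row is the pose to reach, as a shift and turn from the pose commanded when the call began, along the tool's axes at that moment; what a row does not reach only later rows make up. A row lasts 1/8 s, in which the tool goes at most 62.5 mm and 10.7 degrees, less where a joint would pass 70% of its speed; a pose out of reach is approached as far as the arm can. A call with a gripper value outside its range is refused whole. The fingers move at their own pace and stop on an object; FORCE is the grip in N (left out, the last holds). Time passes only in rows, so rows that repeat a pose let the fingers close. It gives the time, the measured TCP pose, the force, the opening and the grip force at its end, in the units of the state.
- robot.sense(): the state, without advancing time (a new reading comes with each control period).
- robot.grab_frame(name): name is "side" or "top"; returns the picture (420x560x3 uint8, red, green, blue); there is no depth.
- robot.camera_params(name): a dict with "intrinsics" (3x3 intrinsics, pixels), "rvec" (rotation vector, rad) and "tvec" (3), from world to camera coordinates, as OpenCV has them. Camera axes: x right, y down, z forward; pixel columns grow to the right and rows downward; lengths in mm; the calibration is good to about 2 mm. A picture is of the moment at which its call begins. camera_params takes no time and is no camera call.
- robot.finish_job(): hands the job in; it is judged then, once.
Trained networks look in the newest picture that a camera, given by its name, has taken for a name from the list of things; names that differ only in an ending like _2 or _b are one class to them, and where a whole thing is asked for, a point or a joint stands for the part that bears it (a point fixed in the world has none). Each returns a list of dicts, best first, with "conf" (0 to 1); they miss things now and then, are a little off and sometimes report something else, mostly with a low value. They report only what shows in the picture. A call takes as long as a camera call. They do not tell look-alikes from the thing itself.
- robot.cut_out(camera, label): "mask" (420x560 bool, what is visible of it).
- robot.place_of(camera, label): "location" ([x, y, z] in mm, in world coordinates, good to about 4 mm: a listed point, or the origin of a listed thing).
The state is a dict: "time": time; "joint_positions": joint angles; "qd": joint speeds; "joint_efforts": joint torques, N m; "tool_pos": TCP position; "eef_rot": TCP orientation; "wrist_force": force on the tool from outside, world axes, zero at the start; "torque": the same for the moment, N m; "opening": opening from 0.0 (shut) to 1.0 (fully open); "gripper_force": force on a finger pad.
Only numpy, scipy, OpenCV 4.12 (cv2) and the standard library are available. Lean on these libraries where they do the work, as an engineer would, in place of code of your own. Each camera call takes 0.05 s, during which the arm holds its last target. There are 200 camera calls.

## Working session

There is one attempt and no reset: what is moved stays moved. The work goes in short steps, Python scripts to look and compute and a shell command to move; the robot and the scene stay as the last step left them, time stands still between calls to the robot, and variables do not carry over. Pictures are saved under pics/ and viewed, at most 10 in all, crops included, and the job is handed in when it is done.

```bash
mkdir -p pics; ls; python3 - <<'E'
from plant import robot
import cv2,numpy as np
for c in("top","side"):
    im=robot.grab_frame(c); cv2.imwrite(f"pics/{c}0.png",im[:,:,::-1])
    p=robot.camera_params(c); print(c,np.round(p["intrinsics"],1).tolist(),np.round(p["rvec"],4),np.round(p["tvec"],1))
    for l in("chest","front_edge","chest_drawer0_handle","bar","slug","block","file"):
        print(l,[(round(d["conf"],2),np.round(d["location"]).tolist()) for d in robot.place_of(c,l)])
s=robot.sense();print(s["time"],s["tool_pos"],s["eef_rot"])
E
```

```text
pics
top [[379.9, 0.0, 281.4], [0.0, 379.9, 206.1], [0.0, 0.0, 1.0]] [ 2.1916 -2.205   0.1166] [ -26.1  651.4 1106.1]
chest [(0.82, [720.0, 48.0, 1.0])]
front_edge [(0.66, [622.0, 48.0, 100.0]), (0.58, [675.0, -37.0, 102.0])]
chest_drawer0_handle [(0.72, [570.0, 39.0, 64.0])]
bar [(0.67, [502.0, 248.0, -2.0]), (0.61, [672.0, 52.0, 102.0]), (0.42, [670.0, -214.0, 2.0])]
slug [(0.55, [671.0, 129.0, 101.0]), (0.42, [779.0, 266.0, 4.0])]
block [(0.8, [674.0, -37.0, 99.0]), (0.67, [719.0, 50.0, 1.0])]
file [(0.71, [720.0, 47.0, 0.0]), (0.64, [801.0, 81.0, 97.0]), (0.29, [480.0, 421.0, -2.0])]
side [[522.6, 0.0, 280.7], [0.0, 522.6, 205.8], [0.0, 0.0, 1.0]] [ 0.1935 -2.7151  1.4105] [ 648.8  139.3 1232.5]
chest []
front_edge [(0.91, [624.0, 46.0, 101.0])]
chest_drawer0_handle [(0.68, [568.0, 42.0, 66.0])]
bar [(0.79, [502.0, 251.0, -4.0]), (0.53, [670.0, 48.0, 96.0])]
slug [(0.71, [670.0, 126.0, 104.0]), (0.64, [779.0, 266.0, -2.0])]
block [(0.89, [672.0, -40.0, 104.0]), (0.25, [720.0, 50.0, -0.0])]
file [(0.91, [801.0, 82.0, 96.0])]
0.8 [ 201.91015735 -538.40650784  404.72467587] [ 3.09110437e+00  5.60607950e-01 -1.00877235e-05]
```

View pics/top0.png

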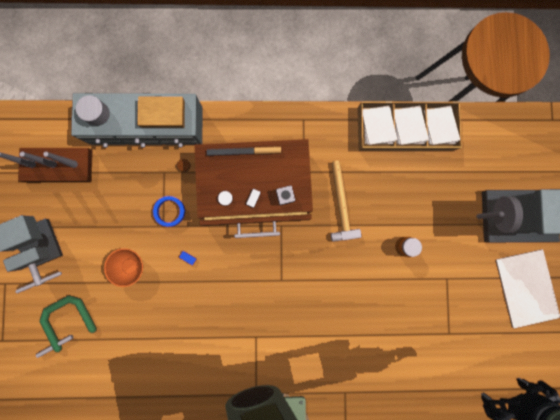

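View pics/side0.png

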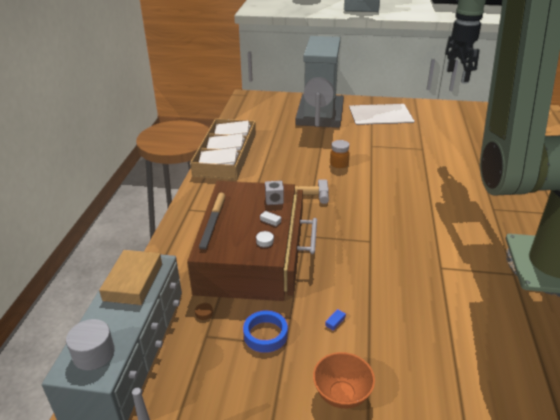

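Top view: silver bar at px (253,198), silver slug (225,199), block (285,195). The look-alikes are the blue bar at (187,258) and the brown slug at (184,166), both on the bench. I choose the two silver pieces on the worktop. Next I measure poses from masks and check the choice in a close crop.

```bash
cat > h.py <<'E'
from plant import robot
import cv2,numpy as np
def ray(c,px,z):
    p=robot.camera_params(c);R=cv2.Rodrigues(np.array(p["rvec"],float))[0];t=np.array(p["tvec"]).ravel()
    px=np.atleast_2d(px).astype(float)
    d=np.c_[px,np.ones(len(px))]@np.linalg.inv(np.array(p["intrinsics"])).T@R
    o=-R.T@t
    return o+d*((z-o[2])/d[:,2])[:,None]
def proj(c,P):
    p=robot.camera_params(c)
    return cv2.projectPoints(np.atleast_2d(P).astype(float),np.array(p["rvec"],float),np.array(p["tvec"],float),np.array(p["intrinsics"],float),None)[0].reshape(-1,2)
def rects(c,label,z):
    out=[]
    for d in robot.cut_out(c,label):
        m=np.argwhere(d["mask"])[:,::-1]
        if len(m)<10: continue
        w=ray(c,m,z)[:,:2].astype(np.float32)
        r=cv2.minAreaRect(w)
        out.append((round(d["conf"],2),np.round(m.mean(0)).tolist(),np.round(r[0],1).tolist(),np.round(r[1],1).tolist(),round(r[2],1)))
    return out
E
python3 - <<'E'
from h import *
for c in("top","side"):
    robot.grab_frame(c)
    for l,z in(("bar",110),("slug",110),("block",140),("chest_drawer0_handle",62),("file",110),("chest",100)):
        print(c,l,*rects(c,l,z),sep="\n  ")
im=robot.grab_frame("top")[:,:,::-1]
cr=cv2.resize(im[130:250,180:325],None,fx=5,fy=5,interpolation=cv2.INTER_CUBIC)
cv2.imwrite("pics/crop1.png",cr)
E
```

```text
top
  bar
  (0.62, [253.0, 198.0], [667.4, 50.4], [22.9, 44.5], 66.0)
top
  slug
  (0.67, [183.0, 166.0], [758.3, 241.3], [30.8, 30.1], 0.6)
  (0.52, [226.0, 198.0], [666.6, 125.9], [30.1, 30.3], 89.8)
top
  block
  (0.75, [285.0, 196.0], [670.7, -37.0], [43.0, 42.3], 13.5)
top
  chest_drawer0_handle
  (0.92, [257.0, 222.0], [593.4, 43.9], [67.4, 318.4], 3.0)
top
  file
  (0.62, [244.0, 151.0], [799.8, 77.8], [20.0, 199.6], 1.8)
top
  chest
  (0.96, [253.0, 184.0], [694.2, 48.7], [266.9, 319.8], 2.9)
side
  bar
  (0.71, [270.0, 218.0], [673.0, 53.3], [33.6, 50.5], 68.5)
  (0.54, [335.0, 319.0], [503.7, 344.5], [47.2, 22.7], 58.8)
  (0.15, [264.0, 239.0], [672.4, 131.8], [35.3, 49.3], 9.2)
side
  slug
  (0.77, [264.0, 239.0], [672.5, 131.7], [35.4, 56.2], 9.2)
  (0.75, [203.0, 311.0], [747.1, 358.0], [31.5, 41.4], 16.1)
side
  block
  (0.89, [274.0, 192.0], [671.8, -9.8], [41.6, 92.8], 12.2)
  (0.57, [317.0, 190.0], [564.7, -28.8], [82.6, 88.9], 38.9)
side
  chest_drawer0_handle
  (0.57, [296.0, 242.0], [599.7, 46.7], [67.5, 395.2], 2.2)
side
  file
  (0.91, [212.0, 220.0], [803.7, 73.7], [19.5, 214.6], 2.0)
  (0.67, [274.0, 192.0], [681.1, -58.6], [46.3, 106.6], 12.2)
side
  chest
  (0.84, [249.0, 244.0], [696.2, 95.5], [270.4, 424.5], 2.6)
  (0.74, [264.0, 239.0], [675.1, 117.8], [35.7, 53.7], 10.6)
  (0.26, [316.0, 190.0], [572.0, -87.2], [87.1, 95.8], 36.7)
```

View pics/crop1.png

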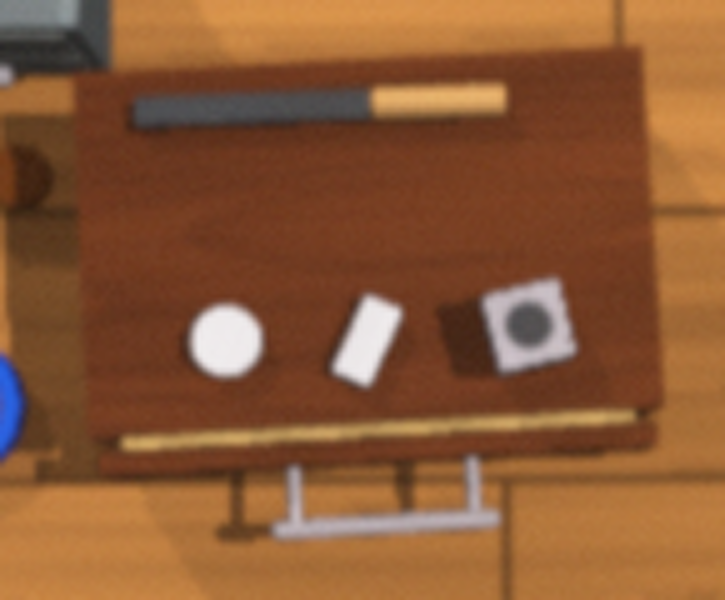

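The crop confirms the choice: round silver slug at crop (226,341), silver bar at (367,340), block at (530,325), with the handle from (273,530) to (500,518). Now the chest frame and the first move.

```bash
cat >> h.py <<'E'
def go(x,y,z,closing_deg):
    """shift (cm, tool axes) and yaw (deg) from commanded~measured pose to TCP x,y,z with closing axis at world angle"""
    s=robot.sense();R=cv2.Rodrigues(np.array(s["eef_rot"],float))[0]
    d=R.T@(np.array([x,y,z])-np.array(s["tool_pos"]))/10
    a=np.degrees(np.arctan2(R[1,1],R[0,1]))
    yaw=-((closing_deg-a+90)%180-90)
    print("go",np.round(d,2),"yaw",round(yaw,1),"tcp",np.round(s["tool_pos"],1),"t",s["time"])
E
python3 - <<'E'
from h import *
f=lambda a:np.array(a)/5+[180,130]
w=lambda a,z:np.round(ray("top",f(a),z)[:,:2],1)
h=w([(273,530),(500,518)],66);print("handle",h,h.mean(0),np.degrees(np.arctan2(*(h[0]-h[1])[::-1]))-90)
b=w([(77,75),(640,47)],100);print("back",b,b.mean(0),np.degrees(np.arctan2(*(b[0]-b[1])[::-1]))-90)
# proposed chest frame
for yaw in(2.5,):
  c,s_=np.cos(np.radians(yaw)),np.sin(np.radians(yaw))
  for o in((720,48),):
    for P in((-105,160,100),(-105,-160,100),(110,160,100),(110,-160,100),(-145,60,66),(-145,-60,66)):
        W=[o[0]+c*P[0]-s_*P[1],o[1]+s_*P[0]+c*P[1],P[2]]; print(P,np.round(W),(proj("top",W)[0]-[180,130])*5)
go(570,40,340,2.5)
E
```

```text
handle [[563.7 104.9]
 [569.6 -24.2]] [566.65  40.35] 2.6166541335108064
back [[ 817.9  211.3]
 [ 834.  -104.1]] [825.95  53.6 ] 2.9222006132020084
(-105, 160, 100) [608. 203. 100.] [ 88.06273987 450.55390607]
(-105, -160, 100) [ 622. -116.  100.] [666.79965656 421.97558535]
(110, 160, 100) [823. 213. 100.] [74.692552   66.14137113]
(110, -160, 100) [ 837. -107.  100.] [645.1008329  41.9768214]
(-145, 60, 66) [573. 102.  66.] [278.7433722  514.35631145]
(-145, -60, 66) [578. -18.  66.] [489.53036805 503.66526084]
go [ 54.78 -41.23   6.47] yaw -71.9 tcp [ 201.9 -538.4  404.7] t 1.55
```

```bash
python3 -m crank '[[6,-5,1,-10,0.3],[12,-9,2,-20,0.3],[18,-13,3,-30,0.3],[24,-18,4,-40,0.3],[30,-22,5,-50,0.3],[36,-27,6,-60,0.3],[42,-31,7,-70,0.3],[48,-36,8,-72.2,0.3]]' 40; python3 -c "
from h import *
go(569,41,320,2.8)"
```

```text
time: 2.55
tool_pos: [470.8, -120.0, 338.7]
eef_rot: [2.164, 2.275, 0.001]
wrist_force: [0.3, -0.5, -0.7]
opening: 0.297
gripper_force: 0.0
go [15.59 10.61  1.87] yaw 0.1 tcp [ 470.8 -120.   338.7] t 2.55
```

```bash
python3 -m crank '[[5,3.5,1,0,0.3],[10,7,1.9,0,0.3],[15.6,10.6,1.9,0,0.3],[15.6,10.6,1.9,0,0.3]]'; python3 - <<'E'
from h import *
go(569,41,213,2.8)
for c in("top","side"):
    im=robot.grab_frame(c)[:,:,::-1]
    print(c,[(round(d["conf"],2),np.round(d["location"]).tolist()) for d in robot.place_of(c,"chest_drawer0_handle")])
    u,v=proj(c,[569,41,80])[0].astype(int); cr=im[max(v-60,0):v+60,max(u-70,0):u+70]
    cv2.imwrite(f"pics/h_{c}.png",cv2.resize(cr,(560,480),interpolation=cv2.INTER_CUBIC)); print(u-70,v-60)
E
cd pics; python3 -c "
import cv2,numpy as np
cv2.imwrite('h1.png',cv2.resize(np.hstack([cv2.imread('h_top.png'),cv2.imread('h_side.png')]),(800,343)))"
```

```text
time: 3.05
tool_pos: [569.5, 42.7, 319.5]
eef_rot: [2.161, 2.28, 0.002]
wrist_force: [0.4, -0.1, 0.6]
opening: 0.3
gripper_force: 0.0
go [-0.17 -0.07 10.65] yaw 0.3 tcp [569.5  42.7 319.5] t 3.05
top [(0.65, [673.0, 49.0, 102.0])]
186 173
side [(0.94, [572.0, 47.0, 68.0])]
244 168
```

View pics/h1.png

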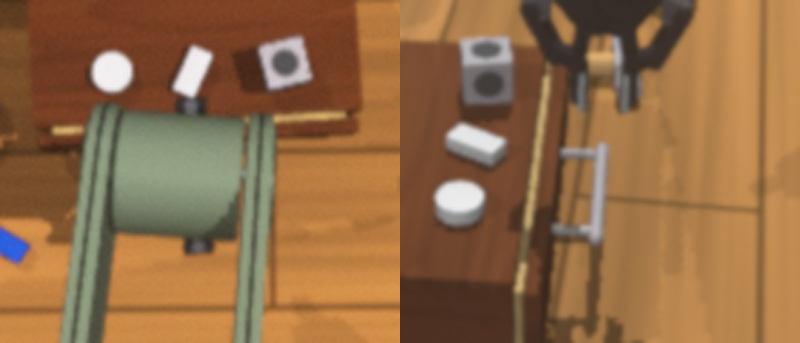

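The side crop shows the fingers open at (582,93) and (628,97), straddling the handle bar's line (600,150). I descend and grip.

```bash
python3 -m crank '[[-0.2,0,4,0,0.3],[-0.2,0,7,0,0.3],[-0.2,0,9,0,0.3],[-0.2,0,10.6,0,0.3],[-0.2,0,10.6,0,0.3]]'; python3 -m crank '[[0,0,0,0,0],[0,0,0,0,0],[0,0,0,0,0],[0,0,0,0,0]]' 30
```

```text
time: 3.88
tool_pos: [570.2, 35.6, 216.0]
eef_rot: [2.166, 2.268, 0.007]
wrist_force: [-0.3, -0.1, 0.9]
opening: 0.301
gripper_force: 0.7
time: 4.38
tool_pos: [569.5, 35.9, 215.4]
eef_rot: [2.166, 2.27, 0.004]
wrist_force: [1.3, -2.0, 5.9]
opening: 0.115
gripper_force: 29.4
```

```bash
python3 -m crank '[[0,-1.5,0,0,0],[0,-3.5,0,0,0],[0,-5.5,0,0,0],[0,-7.5,0,0,0],[0,-9,0,0,0],[0,-10,0,0,0],[0,-10.6,0,0,0],[0,-10.6,0,0,0]]'
```

```text
time: 5.38
tool_pos: [467.4, 30.8, 215.6]
eef_rot: [2.159, 2.26, 0.021]
wrist_force: [18.9, 0.7, -14.1]
opening: 0.116
gripper_force: 29.8
```

```bash
python3 -m crank '[[0,0.3,0,0,0.3],[0,0.3,0,0,0.3],[0,0.3,0,0,0.3],[0,0.3,-3,0,0.3],[0,0.3,-7,0,0.3],[0,0.3,-11,0,0.3],[0,0.3,-13,0,0.2],[0,0.3,-13,0,0.2]]'; python3 - <<'E'
from h import *
go(712,50,345,92.8)
robot.grab_frame("top");robot.grab_frame("side")
print([(c,round(d["conf"],2),np.round(d["location"]).tolist()) for c in("top","side") for d in robot.place_of(c,"chest_drawer0_handle")])
for l in("bar","slug","block"): print(l,*rects("top",l,112 if l!="block" else 140),sep="\n ")
E
```

```text
time: 6.38
tool_pos: [465.6, 31.7, 345.0]
eef_rot: [2.166, 2.271, 0.003]
wrist_force: [-0.3, -0.2, 0.0]
opening: 0.199
gripper_force: 0.0
go [ 0.67 24.7   0.08] yaw 89.9 tcp [465.6  31.7 345. ] t 6.375
[('top', 0.83, [469.0, 34.0, 63.0]), ('side', 0.61, [472.0, 40.0, 65.0])]
bar
 (0.47, [253.0, 198.0], [666.6, 50.4], [22.0, 45.5], 66.1)
 (0.44, [187.0, 258.0], [505.7, 228.2], [41.2, 22.3], 58.8)
 (0.15, [168.0, 212.0], [631.6, 279.8], [83.9, 73.6], 89.8)
slug
 (0.72, [226.0, 199.0], [665.0, 125.7], [35.5, 33.0], 89.8)
 (0.53, [183.0, 165.0], [759.3, 240.9], [37.3, 32.9], 44.8)
block
 (0.48, [285.0, 195.0], [670.9, -36.7], [43.7, 43.0], 13.9)
```

Drawer out to its stop (19 N against it). I push the slug first, so that the bar can then be pushed along its own length.

```bash
python3 -m crank '[[1.5,4,0,10,0.2],[3,8,0,20,0.2],[4.5,12,0,30,0.2],[6,16,0,40,0.2],[7.5,20,0,50,0.2],[8.6,24,0,60,0.2],[8.6,25,0,70,0.2],[8.6,25,0,80,0.2]]'; python3 -m crank '[[0,0,0,9.9,0.2],[0,0,0,9.9,0.2],[0,0,0,9.9,0.2]]'; python3 - <<'E'
from h import *
go(711,129,279,92.8)
E
```

```text
time: 7.72
tool_pos: [711.8, 130.3, 341.5]
eef_rot: [-3.123, -0.34, 0.003]
wrist_force: [0.6, 0.3, -0.3]
opening: 0.203
gripper_force: 0.0
time: 8.1
tool_pos: [710.9, 130.1, 342.8]
eef_rot: [3.14, 0.082, -0.002]
wrist_force: [0.6, 0.1, 0.7]
opening: 0.198
gripper_force: 0.0
go [0.01 0.11 6.38] yaw 0.2 tcp [710.9 130.1 342.8] t 8.1
```

```bash
python3 -m crank '[[0,0,3,0,0.2],[0,0,5,0,0.2],[0,0,6.3,0,0.2],[0,0,6.3,0,0.2],[0,0,6.3,0,0.2]]'; python3 - <<'E'
from h import *
go(609,124,278,92.8)
im=robot.grab_frame("side")[:,:,::-1]
cv2.imwrite("pics/s1.png",cv2.resize(im[150:300,180:340],(640,600),interpolation=cv2.INTER_CUBIC))
E
```

```text
time: 8.72
tool_pos: [711.5, 130.1, 281.4]
eef_rot: [-3.141, -0.079, -0.003]
wrist_force: [-0.3, 0.2, -0.2]
opening: 0.2
gripper_force: 0.0
go [-10.27   0.1    0.33] yaw 0.1 tcp [711.5 130.1 281.4] t 8.725
```

View pics/s1.png

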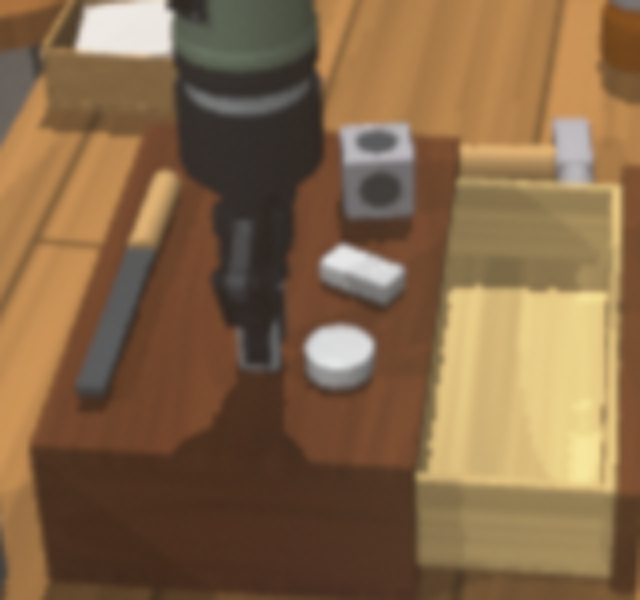

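The drawer stands open. Slug is at crop (340,355) with the fingers right behind it at (258,365). Now the slow push.

```bash
python3 -m crank '[[-0.5,0,0.4,0,0.2],[-1.3,0,0.4,0,0.2],[-2.1,0,0.4,0,0.2],[-2.9,0,0.4,0,0.2],[-3.7,0,0.4,0,0.2],[-4.5,0,0.4,0,0.2],[-5.3,0.1,0.4,0,0.2],[-5.3,0.1,0.4,0,0.2]]'; python3 - <<'E'
from h import *
go(609,124,278,92.8)
robot.grab_frame("side");robot.grab_frame("top")
for c in("side","top"):print(*rects(c,"slug",110),[np.round(d["location"]) for d in robot.place_of(c,"slug")],sep="\n")
E
```

```text
time: 9.78
tool_pos: [657.5, 126.4, 276.5]
eef_rot: [3.141, 0.078, -0.001]
wrist_force: [0.5, -0.0, -0.3]
opening: 0.2
gripper_force: 0.0
go [-4.86 -0.   -0.15] yaw 0.1 tcp [657.5 126.4 276.5] t 9.775
(0.68, [283.0, 239.0], [631.1, 126.2], [35.3, 49.0], 7.8)
[array([781., 265.,   1.]), array([626., 128., 103.])]
(0.19, [244.0, 151.0], [798.7, 76.3], [19.8, 202.3], 1.1)
[array([779., 265.,   2.]), array([629., 125., 101.])]
```

```bash
python3 -m crank '[[-0.6,0,0,0,0.2],[-1.3,0,0,0,0.2],[-2,0,0,0,0.2],[-2.7,0,0,0,0.2],[-3.5,0,0,0,0.2],[-4.3,0,0,0,0.2],[-5,0,0,0,0.2],[-5,0,0,0,0.2]]'; python3 - <<'E'
from h import *
go(690,128,330,92.8)
robot.grab_frame("side");robot.grab_frame("top")
for c in("side","top"):print(*[(round(d["conf"],2),np.round(d["location"])) for d in robot.place_of(c,"slug")],sep="\n")
print(*rects("side","bar",110),sep="\n")
E
```

```text
time: 11.08
tool_pos: [607.7, 124.0, 276.4]
eef_rot: [-3.141, -0.079, 0.001]
wrist_force: [0.2, -0.3, -0.6]
opening: 0.196
gripper_force: 0.0
go [ 8.24  0.01 -5.36] yaw 0.1 tcp [607.7 124.  276.4] t 11.075
(0.6, array([585., 122.,  38.]))
(0.57, array([783., 265.,  -0.]))
(0.66, array([781., 264.,   4.]))
(0.7, [320.0, 188.0], [571.0, -93.2], [39.9, 75.9], 4.3)
(0.54, [269.0, 218.0], [674.0, 53.0], [36.3, 53.3], 65.5)
```

Slug is in the drawer at about (585,122,38). Bar is still at (668,50). Next I go behind its rear end and align with it.

```bash
python3 -m crank '[[0,0,-3,0,0],[0,0,-6,0,0],[3,3,-6.5,10,0],[6,6,-6.5,20,0],[9,9,-6.5,26.8,0],[9.7,9.7,-6.5,26.8,0],[9.7,9.7,-6.5,26.8,0]]'; python3 - <<'E'
from h import *
go(710,32,279,66)
print(*rects("side","bar",110)[:2],sep="\n")
E
```

```text
time: 12.2
tool_pos: [710.1, 31.5, 340.9]
eef_rot: [-3.073, 0.652, 0.002]
wrist_force: [-0.6, 1.2, 0.5]
opening: -0.001
gripper_force: 0.0
go [-0.02 -0.04  6.19] yaw 0.0 tcp [710.1  31.5 340.9] t 12.2
(0.7, [320.0, 188.0], [571.0, -93.2], [39.9, 75.9], 4.3)
(0.54, [269.0, 218.0], [674.0, 53.0], [36.3, 53.3], 65.5)
```

```bash
python3 -m crank '[[0,0,3,0,0],[0,0,5,0,0],[0,0,6.1,0,0],[0,0,6.1,0,0],[0,0,6.1,0,0]]'; python3 - <<'E'
from h import *
go(615,74,278,66)
im=robot.grab_frame("side")[:,:,::-1]
cv2.imwrite("pics/s2.png",cv2.resize(im[150:300,180:340],(640,600),interpolation=cv2.INTER_CUBIC))
E
```

```text
time: 12.88
tool_pos: [710.3, 32.0, 281.6]
eef_rot: [-3.073, 0.651, -0.003]
wrist_force: [0.5, -0.3, 0.8]
opening: 0.002
gripper_force: 0.0
go [-10.42   0.03   0.34] yaw 0.1 tcp [710.3  32.  281.6] t 12.875
```

View pics/s2.png

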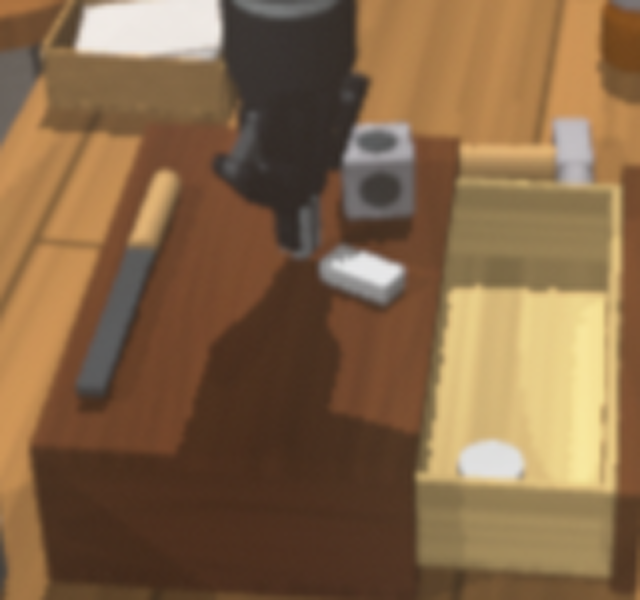

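The slug lies in the drawer at crop (490,460). The shut fingers at (298,245) are right behind the bar's rear end at (335,262), clear of the block. I push along the bar.

```bash
python3 -m crank '[[-0.5,0,0.3,0,0],[-1.3,0,0.3,0,0],[-2.1,0,0.3,0,0],[-2.9,0,0.3,0,0],[-3.7,0,0.3,0,0],[-4.5,0,0.3,0,0],[-5,0,0.3,0,0],[-5,0,0.3,0,0]]'; python3 - <<'E'
from h import *
go(615,74,278,66)
robot.grab_frame("side");robot.grab_frame("top")
for c in("side","top"):print(*rects(c,"bar",110),[np.round(d["location"]) for d in robot.place_of(c,"bar")],sep="\n")
E
```

```text
time: 13.92
tool_pos: [663.8, 52.5, 277.4]
eef_rot: [-3.073, 0.651, 0.001]
wrist_force: [-0.1, -1.1, 0.0]
opening: 0.001
gripper_force: 0.0
go [-5.33  0.01 -0.05] yaw 0.1 tcp [663.8  52.5 277.4] t 13.925
(0.81, [335.0, 319.0], [503.9, 343.6], [45.4, 21.3], 58.8)
(0.5, [285.0, 223.0], [634.7, 69.7], [32.5, 49.4], 65.6)
[array([502., 249.,  -0.]), array([633.,  65.,  99.])]
(0.6, [188.0, 258.0], [505.4, 227.6], [39.8, 19.2], 56.2)
(0.37, [342.0, 208.0], [658.5, -205.4], [80.2, 222.4], 88.7)
[array([502., 247.,   3.]), array([635.,  66., 103.])]
```

```bash
python3 -m crank '[[-0.6,0,0,0,0],[-1.3,0,0,0,0],[-2,0,0,0,0],[-2.7,0,0,0,0],[-3.5,0,0,0,0],[-4.3,0,0,0,0],[-5.3,0,0,0,0],[-5.4,0,0,0,0]]'; python3 - <<'E'
from h import *
robot.grab_frame("side");im=robot.grab_frame("side")[:,:,::-1]
print(*[(round(d["conf"],2),np.round(d["location"])) for d in robot.place_of("side","bar")],sep="\n")
cv2.imwrite("pics/s3.png",cv2.resize(im[150:300,180:340],(640,600),interpolation=cv2.INTER_CUBIC))
go(420,34,345,92.8)
E
```

```text
time: 15.22
tool_pos: [614.1, 74.6, 277.3]
eef_rot: [3.073, -0.651, -0.001]
wrist_force: [0.1, -0.6, 0.4]
opening: -0.0
gripper_force: 0.0
(0.56, array([584.,  68.,  34.]))
(0.55, array([501., 247.,  -2.]))
go [-16.19  11.58  -6.74] yaw -26.7 tcp [615.   74.1 277.7] t 15.375
```

View pics/s3.png

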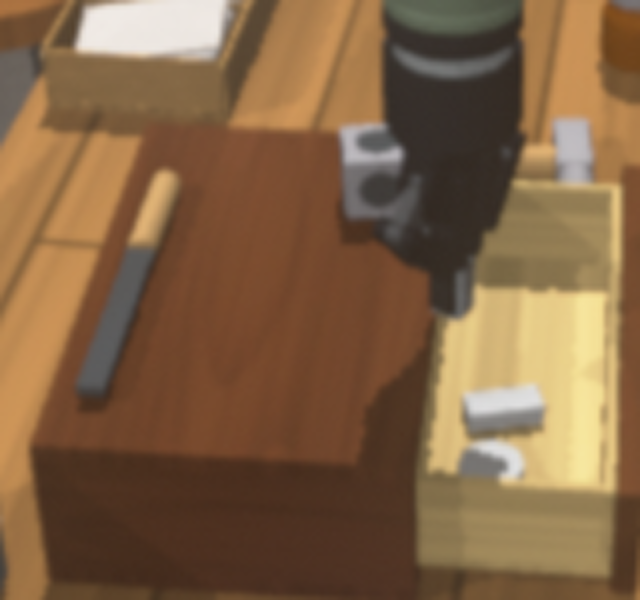

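Both offcuts lie in the drawer: bar at crop (503,408), slug at (490,460). Next I go in front of the handle to push the drawer shut.

```bash
python3 -m crank '[[0,0,-3,0,0],[-2.5,2,-5,-10,0],[-6,4.5,-5,-20,0],[-9.5,7,-5,-26.7,0],[-13,9.5,-5,-26.7,0],[-15.2,11.3,-5,-26.7,0],[-15.2,11.3,-5,-26.7,0]]'; python3 - <<'E'
from h import *
go(430,33,217,92.8)
E
```

```text
time: 16.25
tool_pos: [428.9, 32.3, 327.4]
eef_rot: [3.141, 0.074, -0.0]
wrist_force: [0.4, -0.0, -0.0]
opening: 0.0
gripper_force: 0.0
go [ 0.11 -0.07 11.04] yaw -0.1 tcp [428.9  32.3 327.4] t 16.25
```

```bash
python3 -m crank '[[0,0,4,0,0],[0,0,8,0,0],[0,0,10.5,0,0],[0,0,11,0,0],[0.5,0,11,0,0],[1,0,11,0,0],[1.5,0,11,0,0],[2,0,11,0,0]]'; python3 -m crank '[[1,0,0,0,0],[2,0,0,0,0],[3,0,0,0,0],[4,0,0,0,0],[5,0,0,0,0],[6,0,0,0,0],[7,0,0,0,0],[7.5,0,0,0,0]]'
```

```text
time: 17.25
tool_pos: [450.9, 33.5, 218.2]
eef_rot: [3.14, 0.076, 0.003]
wrist_force: [-0.7, 0.8, 0.6]
opening: 0.0
gripper_force: 0.0
time: 18.25
tool_pos: [525.8, 37.0, 217.6]
eef_rot: [3.14, 0.076, 0.001]
wrist_force: [-1.6, 0.3, 0.4]
opening: -0.0
gripper_force: 0.5
```

```bash
python3 -m crank '[[0.5,0,0,0,0],[1,0,0,0,0],[1.5,0,0,0,0],[2,0,0,0,0],[2.3,0,0,0,0],[2.5,0,0,0,0],[2.5,0,0,0,0]]'; python3 -m crank '[[0.2,0,0,0,0],[0.4,0,0,0,0],[0.4,0,0,0,0]]'
```

```text
time: 19.12
tool_pos: [550.2, 38.4, 217.5]
eef_rot: [-3.141, -0.076, -0.001]
wrist_force: [-0.1, -0.1, 0.1]
opening: -0.003
gripper_force: 0.0
time: 19.5
tool_pos: [554.2, 38.5, 217.5]
eef_rot: [-3.141, -0.076, -0.001]
wrist_force: [0.4, 0.3, -0.4]
opening: -0.003
gripper_force: 0.1
```

```bash
python3 -m crank '[[0.2,0,0,0,0],[0.4,0,0,0,0],[0.4,0,0,0,0]]'; python3 -m crank '[[0.2,0,0,0,0],[0.4,0,0,0,0],[0.4,0,0,0,0]]'
```

```text
time: 19.88
tool_pos: [558.2, 38.7, 217.5]
eef_rot: [-3.141, -0.076, -0.001]
wrist_force: [-0.1, -0.1, -0.2]
opening: -0.001
gripper_force: 0.1
time: 20.25
tool_pos: [560.3, 38.8, 217.2]
eef_rot: [3.141, 0.076, -0.011]
wrist_force: [-9.0, -0.6, 7.3]
opening: 0.005
gripper_force: 4.2
```

Contact at the closed stop (9 N). One more small press, then back off and look.

```bash
python3 -m crank '[[0.3,0,0,0,0],[0.3,0,0,0,0]]'; python3 -m crank '[[-1,0,0,0,0],[-3,0,0,0,0],[-6,0,-3,0,0],[-8,0,-8,0,0],[-10,0,-12,0,0],[-10,0,-12,0,0]]'; python3 - <<'E'
from h import *
t=robot.grab_frame("top")[:,:,::-1];s=robot.grab_frame("side")[:,:,::-1]
for c in("top","side"):print(c,[(l,np.round(d["location"]).tolist()) for l in("chest_drawer0_handle","block","bar","slug") for d in robot.place_of(c,l) if d["conf"]>.4])
a=cv2.resize(t[130:280,170:330],(400,375));b=cv2.resize(s[150:300,180:340],(400,375))
cv2.imwrite("pics/end.png",np.hstack([a,b]))
E
```

```text
time: 20.5
tool_pos: [561.5, 38.9, 216.9]
eef_rot: [3.14, 0.077, -0.022]
wrist_force: [-16.0, -1.3, 13.4]
opening: 0.006
gripper_force: 7.9
time: 21.25
tool_pos: [465.9, 34.1, 341.4]
eef_rot: [3.139, 0.075, 0.015]
wrist_force: [1.1, -0.2, -0.7]
opening: 0.001
gripper_force: 0.0
top [('chest_drawer0_handle', [573.0, 42.0, 62.0]), ('block', [679.0, -36.0, 101.0]), ('block', [529.0, -403.0, 1.0]), ('bar', [503.0, 245.0, -1.0]), ('slug', [779.0, 263.0, 1.0])]
side [('chest_drawer0_handle', [576.0, 45.0, 67.0]), ('block', [674.0, -42.0, 101.0]), ('bar', [502.0, 247.0, 0.0]), ('bar', [675.0, -39.0, 105.0]), ('slug', [781.0, 263.0, 2.0])]
```

View pics/end.png

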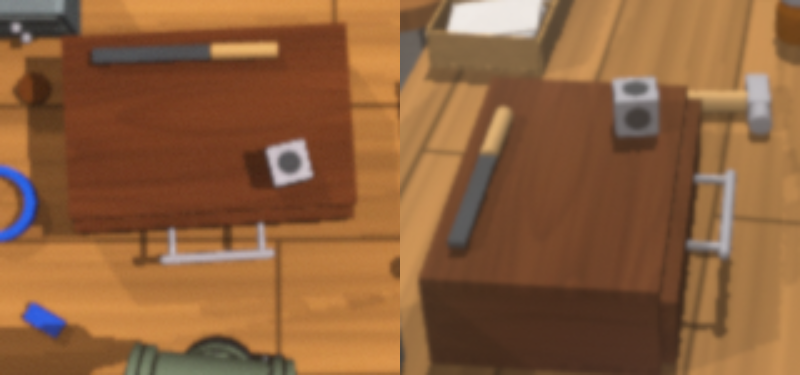

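The drawer is shut: the tan rim is hidden and the handle is at (218,257) in the left half. The block (289,162) and the file (185,52) are where they were. I hand in.

```bash
python3 -c "
from plant import robot
print(robot.finish_job())"
```

```text
the job is handed in; nothing more can be done
None
```

The drawer was pulled out to its stop, the silver slug and bar were slid off the worktop's front edge into it, and it was pushed fully shut; in the last pictures the block and file hadn't moved, and I handed the job in at about 21 s.

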